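# Feed the sanding sled along the fence with a push stick

## Robot

A 6-joint arm with a two-finger parallel gripper is mounted at the origin on the work surface. World frame = base frame: x ahead of the robot, y to its left, z up, the work surface at z = 0. Lengths are in m, angles in rad, forces in N, time in s.
With the tool pointing down it reaches from about 0.375 to 0.75 m from the base axis. Payload 9 kg.
Tool frame: the origin (TCP) lies on the mounting face of the last link; the fingertips stand 173 mm ahead of it and the grasp point (between the pads) lies 155 mm ahead of it; z points along the fingers, y is the line along which they close (so a half turn about z gives the same grasp; the last joint's range is limited). The gripper opens to 85 mm and grips with 20 to 120 N. Pads are 22 mm wide; open, the fingers measure 114 mm over their backs; the gripper's body (76 mm by 85 mm) begins 54 mm behind the grasp point. The pads swing forward as they close: fully open they stand 13 mm farther back than shut.
Start: joints at [-1.355, 0.104, 0.097, 1.564, 0, 1.353], TCP at [0.252, -0.544, 0.405] pointing down, gripper open.
Joint ranges: [-2.99, 2.99], [-0.84, 1.86], [-1.1, 1.16], [-1.84, 2.11], [-1.51, 1.56], [-3.14, 3.14]. Speed limits (rad/s): [2.22, 2.22, 2.57, 3.14, 3.14, 3.14].

## Interface

Orientations are given as a 3x3 rotation matrix whose columns are the frame's x, y, z axes.
In Python, from rig import status, optics, manip gives the robot as it stands.
- The arm moves only by the shell command python3 -m jog 'ROWS' [FORCE]. ROWS is JSON, a list of rows, each an object with "hand": the opening, from 0 (shut) to 1 (fully open); "xyz": the shift along the tool's x, y, z in m, a list of three; "roll": the turn about the tool's z in rad. A call has 1 to 8 rows; each row shifts and turns the commanded pose from where the row before left it, along the tool's axes as they then stand; what a row does not reach is not made up. A row lasts 1/12 s, in which the tool goes at most 41.7 mm and 7.16 degrees, less where a joint would pass 70% of its speed; a pose out of reach is approached as far as the arm can. A call is refused whole if a number of a shift passes 0.0417 or a number of a turn 0.125, either way. A call with a gripper value outside its range is refused whole. The fingers move at their own pace and stop on an object; FORCE is the grip in N (left out, the last holds). Time passes only in rows, so rows that do not move let the fingers close. It gives the time, the measured TCP pose, the force, the opening and the grip force at its end, in the units of the state.
- status.sense(): the state, without advancing time (a new reading comes with each control period).
- optics.capture(name): name is "scene" or "side" or "wrist"; returns (picture, depth): 400x640x3 uint8, red, green, blue; 400x640 float32, m along the optical axis (not along the pixel's ray), 0 where there is no reading.
- optics.camera_params(name): a dict with "K" (3x3 intrinsics, pixels), "world_to_cam" (4x4, takes a point from world to camera coordinates). Camera axes: x right, y up, looking along -z (the intrinsics and any distortion apply to the point x, -y, -z); pixel columns grow to the right and rows downward; lengths in m; the calibration is good to about 2 mm. The wrist camera is an equidistant fisheye: a pixel r from the principal point sees the ray r / f radians off the axis. A picture is of the moment at which its call begins: read the wrist's pose just before it. camera_params takes no time and is no camera call; for the wrist camera it gives the pose at the moment of the call.
- manip.hand_in(): hands the job in; it is judged then, once.
The state is a dict: "clock": time; "joint_pos": joint angles; "joint_vel": joint speeds; "tau": joint torques, N m; "tool_pos": TCP position; "ee_rot": TCP orientation; "ft_force": force on the tool from outside, world axes, zero at the start; "wrist_torque": the same for the moment, N m; "gripper_width": opening from 0.0 (shut) to 1.0 (fully open); "grasp_force": force on a finger pad.
Only numpy, scipy, OpenCV 4.12 (cv2) and the standard library are available. Lean on these libraries where they do the work, as an engineer would, in place of code of your own. Each camera call takes 0.05 s, during which the arm holds its last target. There are 200 camera calls.

## Task

Pick up the notched push stick from the cork mat and use its nose to bring the sanding sled snugly up against the metal fence at the starting end of the sanding board, then feed it along the fence and press it home against the end stop. Keep it steadily pressed flat against the fence all the way, with about 8 N there and at the stop and never more than 15 N, and never touch the sled with the gripper. Leave the sled square in the corner of fence and stop, lay the stick back down flat on the mat, let go, and leave the other things on the bench alone.

Things in the scene. Friction and masses are not known exactly. Their poses are not given: they have to be found in the camera images.
- board: Fixed plywood sanding board lying on the bench, 350 x 160 x 12 mm, with a dark abrasive strip let into its top. Origin at the centre of its underside (z = 0, the bench top); x along its length in the feed direction (from the starting end to the stop), y across it towards the fence, z up. Its top is 12 mm above the bench.
- fence: Straight aluminium rail fixed on the board along its +y side, 340 long x 22 wide x 14 mm high, its top 26 mm above the bench. Origin at the centre of its underside, on the board's top, axes as the board's. Its guiding face looks to -y and lies at board y = +35 mm (11 mm from the fence's origin). Each mm of a firmly held stick towards it adds about 5 N; feeding the pressed sled takes 5 to 20 N.
- stop: Rigid dark wooden end stop fixed across the board at its +x end, 20 x 62 x 14 mm high. Origin at the centre of its underside, axes as the board's. Its stopping face looks to -x and lies at board x = +145 mm. Once the sled meets it, each further mm of feed by a firmly held stick adds about 5 N.
- home (a point): Point on the board's top where the sled's origin lies when the sled is fully home, against both fence and stop: board x = 100, y = 5, z = 12 mm. Axes as the board's.
- sled: Loose wooden sled, 90 long (x) x 60 wide (y) x 26 mm high, 0.25 to 0.5 kg, a brass pendant blank clamped on top (44 mm high in all). Origin: centre of its underside, resting on the board's top; x along its length, roughly in the feed direction. Starts near the board's -x end, 8 to 25 mm off the fence, up to 7 degrees askew. Slides with dry friction, a few newtons.
- stick: Loose wooden push stick lying on the mat, a bar 160 long (x) x 28 wide (y) x 38 mm high, 0.12 kg. Origin: middle of length and width, on its underside; x points to the nose. The front 45 mm (x 35 to 80) is cut away on the +y side, leaving a lip 9 mm thick (y -14 to -5). The rest can be gripped across its 28 mm from above; a grip of about 100 N at the origin holds it steady.
- notch (a point): Inner corner of the stick's notch, on the underside: stick x = 35, y = -5 mm, axes as the stick's. The notch's shoulder (facing forward, y -5 to 14) pushes the sled's rear end while the lip runs along the sled's side away from the fence: the sled's rear corner (sled x = -45, y = -30 mm) sits here.
- mat: Fixed thin cork mat, 230 (x) x 120 (y) x 4 mm. Origin at the centre of its underside on the bench, its top at 4 mm. The stick lies on it at the start, roughly along its x.
- jar: Bystander: lidded glass jar, diameter 60, about 75 mm high, standing on the bench beyond the board.
- dropper: Bystander: small amber bottle, diameter 38, about 100 mm high, standing on the bench beyond the board.
- tape: Bystander: roll of tape lying flat, diameter 70, 22 mm high, on the bench beyond the starting end of the board.
- dapping: Bystander: steel block, a 55 mm cube, on the bench beyond the stop end of the board.
There are look-alikes about, which are no part of the job. Of the things like the stick, leave any that is pink or turquoise; of the rest the larger one is meant.

How it is judged:
On the way, in this order (a step that is already met when the one before it is completed fails the run):
1. the sled is brought flat against the fence (within 2 mm) at the starting end and pressed there with over 3 N (x of sled in the frame of home between -0.24 and -0.155 m and contact force between sled and fence above 3 N and y of sled in the frame of home above -0.002 m and angle between the x axis of sled and the x axis of home, either way round below 0.03 rad), for 0.2 s.
2. it is pressed flat against the fence in the first third of the feed with over 3 N (x of sled in the frame of home between -0.15 and -0.105 m and contact force between sled and fence above 3 N and y of sled in the frame of home above -0.002 m and angle between the x axis of sled and the x axis of home, either way round below 0.03 rad), for 0.2 s.
3. it is pressed flat against the fence in the middle third with over 3 N (x of sled in the frame of home between -0.1 and -0.055 m and contact force between sled and fence above 3 N and y of sled in the frame of home above -0.002 m and angle between the x axis of sled and the x axis of home, either way round below 0.03 rad), for 0.2 s.
4. it is pressed flat against the fence in the last third with over 3 N (x of sled in the frame of home between -0.05 and -0.005 m and contact force between sled and fence above 3 N and y of sled in the frame of home above -0.002 m and angle between the x axis of sled and the x axis of home, either way round below 0.03 rad), for 0.2 s.
5. the sled is pressed home against the end stop with over 3 N, still flat on the fence (x of sled in the frame of home above -0.002 m and contact force between sled and stop above 3 N and y of sled in the frame of home above -0.002 m and angle between the x axis of sled and the x axis of home, either way round below 0.03 rad), for 0.2 s.
At the end, for the whole second after the job is handed in: The sled stands on the board within 2.5 mm of both the fence and the end stop, square to the fence within 0.03 rad and at rest; the push stick lies flat (right side up) on the mat, its origin within 60 mm along and 50 mm across of the mat's centre, at rest and released (x of sled in the frame of home above -0.0025 m and y of sled in the frame of home above -0.0025 m and angle between the x axis of sled and the x axis of home, either way round below 0.03 rad and angle between sled's own z axis and vertical below 0.05 rad and linear speed of each of sled, stick below 0.01 m/s and x of stick in the frame of mat between -0.06 and 0.06 m and y of stick in the frame of mat between -0.05 and 0.05 m and height (world z) of stick below 0.007 m and angle between stick's own z axis and vertical below 0.08 rad); the robot touches nothing.
It fails at once if the gripper or arm touches the sled (contact force between any of the fingers, the arm and sled above 0.3 N).
It fails at once if the sled is pressed against the fence or the stop with more than 15 N (contact force between sled and fence above 15 N or contact force between sled and stop above 15 N).
It fails at once if on the way along the fence the sled comes off it by more than 2.5 mm or turns away by more than 0.04 rad (x of sled in the frame of home above -0.15 m and (y of sled in the frame of home below -0.0025 m or angle between the x axis of sled and the x axis of home, either way round above 0.04 rad)).
It fails at once if a bystander is moved by more than 15 mm (distance of any of jar, dropper, tape, dapping from where it was at the start of the episode above 0.015 m).
It fails at once if the sled is lifted off the board or tipped (z of sled in the frame of home above 0.01 m or angle between sled's own z axis and vertical above 0.15 rad).
It also fails if it takes over 72 s, if anything falls off the work surface, if the arm or the gripper's body presses on something with over 40 N, if the wrist force passes 120 N, or if a joint passes its speed limit or range.

## Working session

There is one attempt and no reset: what is moved stays moved. The work goes in short steps, Python scripts to look and compute and a shell command to move; the robot and the scene stay as the last step left them, time stands still between calls to the robot, and variables do not carry over. Pictures are saved under pics/ and viewed, at most 10 in all, crops included, and the job is handed in when it is done.

```bash
ls; mkdir -p pics
python3 - <<'E'
from rig import status, optics
import cv2,numpy as np
s=status.sense();print({k:np.round(v,3).tolist() for k,v in s.items()})
for n in("scene","side"):
    p,d=optics.capture(n);cv2.imwrite(f"pics/{n}0.png",p[:,:,::-1]);np.savez(f"{n}0.npz",p=p,d=d,**optics.camera_params(n))
    c=optics.camera_params(n);print(n,c)
E
```

```text
pics
{'clock': 0.0, 'joint_pos': [-1.355, 0.105, 0.096, 1.564, 0.0, 1.353], 'joint_vel': [-0.0, -0.0, 0.001, 0.0, -0.0, -0.0], 'tau': [0.004, -55.693, 50.365, 0.017, -0.001, 0.0], 'tool_pos': [0.252, -0.544, 0.404], 'ee_rot': [[0.907, 0.42, -0.0], [0.42, -0.907, 0.001], [0.0, -0.001, -1.0]], 'ft_force': [-0.144, 0.54, 0.392], 'wrist_torque': [-0.01, 0.023, -0.002], 'grasp_force': 0.0, 'gripper_width': 0.998}
scene {'K': array([[377.63231898,   0.        , 315.59725934],
       [  0.        , 377.63231898, 200.7658444 ],
       [  0.        ,   0.        ,   1.        ]]), 'world_to_cam': array([[ 0.03281988,  0.99945492,  0.0035661 , -0.06505484],
       [-0.85710601,  0.02630981,  0.51446776,  0.43668357],
       [ 0.51409351, -0.0199413 ,  0.85750231, -1.29050962],
       [ 0.        ,  0.        ,  0.        ,  1.        ]])}
side {'K': array([[483.28266892,   0.        , 322.47985007],
       [  0.        , 483.28266892, 201.96259652],
       [  0.        ,   0.        ,   1.        ]]), 'world_to_cam': array([[-0.69830289, -0.71579698,  0.00278609,  0.40879717],
       [ 0.53416449, -0.51851065,  0.6676938 , -0.30789641],
       [-0.47648859,  0.46774073,  0.74443081, -1.18992066],
       [ 0.        ,  0.        ,  0.        ,  1.        ]])}
```

View pics/scene0.png

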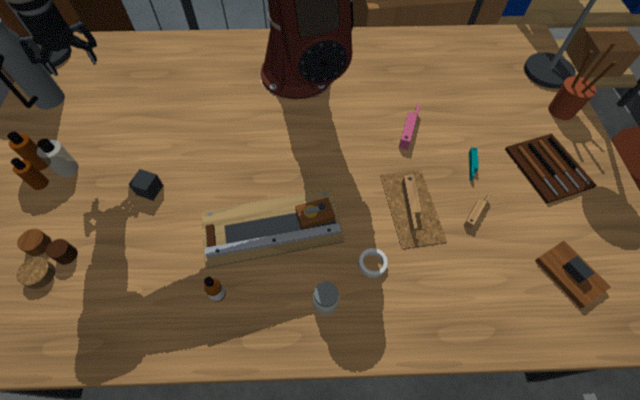

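View pics/side0.png

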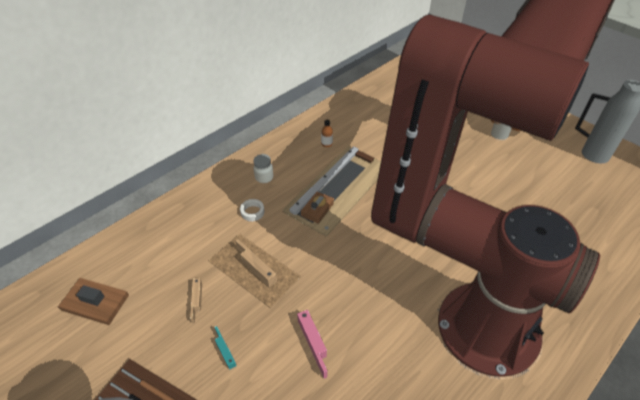

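The scene view shows the board at (270,228), with the stop at its left end (210,236), the sled at (318,212), and the fence on the near side. The mat is at (412,210) with the wooden stick on it. The pink (410,128), turquoise (474,163) and small wooden (478,212) sticks are decoys. The side view shows the stick tapering towards (240,243). Next I'll get coarse positions from depth.

```bash
cat > h.py <<'E'
import numpy as np, cv2
def load(n):
    z=np.load(n); return z['p'],z['d'],z['K'],z['world_to_cam']
def ray(K,W,u,v,fish=False):
    x=(u-K[0,2])/K[0,0]; y=(v-K[1,2])/K[1,1]
    if fish:
        r=np.hypot(x,y); s=np.sin(r)/max(r,1e-9); d=np.array([x*s,-y*s,-np.cos(r)])
    else: d=np.array([x,-y,-1.])
    R=W[:3,:3]; return -R.T@W[:3,3], R.T@d
def onz(K,W,u,v,z,fish=False):
    o,d=ray(K,W,u,v,fish); return o+d*(z-o[2])/d[2]
def proj(K,W,P,fish=False):
    c=W[:3,:3]@np.asarray(P,float)+W[:3,3]; x,y,z=c[0],-c[1],-c[2]
    if fish:
        r=np.hypot(x,y); t=np.arctan2(r,z); k=t/max(r,1e-12); return np.array([K[0,0]*x*k+K[0,2],K[1,1]*y*k+K[1,2]])
    return np.array([K[0,0]*x/z+K[0,2],K[1,1]*y/z+K[1,2]])
def tri(obs):
    A=np.zeros((3,3));b=np.zeros(3)
    for o,d in obs:
        d=d/np.linalg.norm(d);M=np.eye(3)-np.outer(d,d);A+=M;b+=M@o
    return np.linalg.solve(A,b)
E
python3 - <<'E'
from h import *
p,d,K,W=load('scene0.npz')
for n,u,v in [('stickmid',413,200),('mat',395,215),('sled',318,215),('stop',210,238),('fenceL',208,255),('fenceR',338,232),('tape',374,252),('jar',325,290),('drop',212,285),('dap',147,180),('boardL',208,215),('bench',350,180)]:
    o,r=ray(K,W,u,v); print(n,np.round(o+r*d[v,u],3),d[v,u])
a=cv2.resize(p[150:270,190:450,::-1],None,fx=3,fy=3,interpolation=cv2.INTER_CUBIC);cv2.imwrite('pics/c1.png',a)
E
```

```text
stickmid [0.541 0.301 0.042] 0.9825301
mat [0.565 0.257 0.005] 1.0008516
sled [0.575 0.052 0.035] 0.9662358
stop [ 0.626 -0.219  0.025] 0.94314027
fenceL [ 0.67  -0.221  0.02 ] 0.9247937
fenceR [0.615 0.102 0.015] 0.96364
tape [0.673 0.187 0.017] 0.93358016
jar [0.784 0.06  0.077] 0.82198125
drop [ 0.766 -0.187  0.079] 0.8254953
dap [ 0.465 -0.396  0.053] 0.9976366
boardL [ 0.554 -0.235  0.013] 0.99015146
bench [0.448 0.147 0.003] 1.0606704
```

View pics/c1.png

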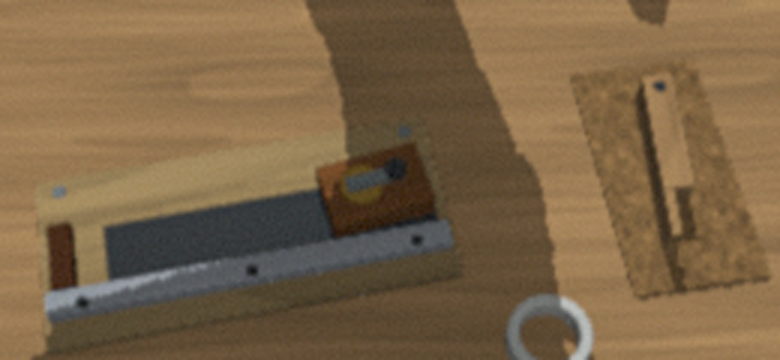

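```bash
python3 -m jog '[{"hand":1,"xyz":[0.0268,-0.0285,0],"roll":0},{"hand":1,"xyz":[0.0268,-0.0285,0],"roll":0},{"hand":1,"xyz":[0.0268,-0.0285,0],"roll":0},{"hand":1,"xyz":[0.0268,-0.0285,0],"roll":0},{"hand":1,"xyz":[0.0268,-0.0285,0],"roll":0},{"hand":1,"xyz":[0.0268,-0.0285,0],"roll":0},{"hand":1,"xyz":[0.0268,-0.0285,0],"roll":0},{"hand":1,"xyz":[0.0268,-0.0285,0],"roll":0}]'
python3 -m jog '[{"hand":1,"xyz":[0.0268,-0.0285,0],"roll":0},{"hand":1,"xyz":[0.0268,-0.0285,0],"roll":0},{"hand":1,"xyz":[0.0268,-0.0285,0],"roll":0},{"hand":1,"xyz":[0.0268,-0.0285,0],"roll":0},{"hand":1,"xyz":[0.0268,-0.0285,0],"roll":0},{"hand":1,"xyz":[0.0268,-0.0285,0],"roll":0},{"hand":1,"xyz":[0.0268,-0.0285,0],"roll":0},{"hand":1,"xyz":[0.0268,-0.0285,0],"roll":0}]'
python3 -m jog '[{"hand":1,"xyz":[0.0268,-0.0285,0],"roll":0},{"hand":1,"xyz":[0.0268,-0.0285,0],"roll":0},{"hand":1,"xyz":[0,0,0],"roll":-0.125},{"hand":1,"xyz":[0,0,0],"roll":-0.125},{"hand":1,"xyz":[0,0,0],"roll":-0.125},{"hand":1,"xyz":[0,0,0],"roll":-0.125},{"hand":1,"xyz":[0,0,0],"roll":-0.125},{"hand":1,"xyz":[0,0,0],"roll":-0.125}]'
python3 -m jog '[{"hand":1,"xyz":[0,0,0],"roll":-0.125},{"hand":1,"xyz":[0,0,0],"roll":-0.125},{"hand":1,"xyz":[0,0,0],"roll":-0.125},{"hand":1,"xyz":[0,0,0],"roll":-0.125},{"hand":1,"xyz":[0,0,0],"roll":-0.125},{"hand":1,"xyz":[0,0,0],"roll":-0.125},{"hand":1,"xyz":[0,0,0],"roll":-0.125},{"hand":1,"xyz":[0,0,0],"roll":-0.125}]'
python3 -m jog '[{"hand":1,"xyz":[0,0,0],"roll":-0.125},{"hand":1,"xyz":[0,0,0],"roll":-0.125},{"hand":1,"xyz":[0,0,0],"roll":-0.125},{"hand":1,"xyz":[0,0,0],"roll":-0.125},{"hand":1,"xyz":[0,0,0],"roll":-0.125},{"hand":1,"xyz":[0,0,0],"roll":-0.125},{"hand":1,"xyz":[0,0,0],"roll":0},{"hand":1,"xyz":[0,0,0],"roll":0}]'
python3 - <<'E'
from rig import status, optics
import cv2,numpy as np
c=optics.camera_params("wrist");p,d=optics.capture("wrist");cv2.imwrite("pics/w1.png",p[:,:,::-1]);np.savez("w1.npz",p=p,d=d,**c);print(c)
print(status.sense()['joint_pos'])
E
```

```text
clock: 0.77
tool_pos: [0.351, -0.2456, 0.4044]
ee_rot: [[0.908, 0.42, -0.0], [0.42, -0.908, 0.0], [0.0, -0.0, -1.0]]
ft_force: [0.2, 0.0, -0.2]
gripper_width: 1.001
grasp_force: 0.0
clock: 1.43
tool_pos: [0.4497, 0.0517, 0.4046]
ee_rot: [[0.907, 0.42, 0.0], [0.42, -0.907, -0.0], [0.0, 0.0, -1.0]]
ft_force: [0.9, -1.4, 0.7]
gripper_width: 1.003
grasp_force: 0.0
clock: 2.1
tool_pos: [0.4742, 0.1239, 0.4043]
ee_rot: [[0.371, 0.928, -0.001], [0.928, -0.371, -0.0], [-0.0, -0.001, -1.0]]
ft_force: [-0.2, 0.3, 0.7]
gripper_width: 0.999
grasp_force: 0.0
clock: 2.77
tool_pos: [0.4742, 0.1238, 0.4043]
ee_rot: [[-0.58, 0.814, -0.001], [0.814, 0.58, -0.0], [0.0, -0.001, -1.0]]
ft_force: [-0.0, -0.4, 0.3]
gripper_width: 0.996
grasp_force: 0.0
clock: 3.43
tool_pos: [0.4742, 0.1238, 0.4044]
ee_rot: [[-0.978, 0.21, -0.0], [0.21, 0.978, -0.0], [0.0, -0.0, -1.0]]
ft_force: [0.5, 0.2, 0.6]
gripper_width: 0.999
grasp_force: 0.0
{'K': array([[309.70691629,   0.        , 312.95427734],
       [  0.        , 309.70691629, 201.00354433],
       [  0.        ,   0.        ,   1.        ]]), 'world_to_cam': array([[ 2.10476976e-01,  9.77598641e-01, -5.82012734e-04,
        -2.19866622e-01],
       [-9.44487850e-01,  2.03194519e-01, -2.58175692e-01,
         4.56839135e-01],
       [-2.52273944e-01,  5.48897430e-02,  9.66097807e-01,
        -2.64648543e-01],
       [ 0.00000000e+00,  0.00000000e+00,  0.00000000e+00,
         1.00000000e+00]])}
[-1.22077185e-02 -2.31771296e-01 -2.26000002e-01  1.57697759e+00
 -1.00606880e-04  2.00051336e-01]
```

View pics/w1.png

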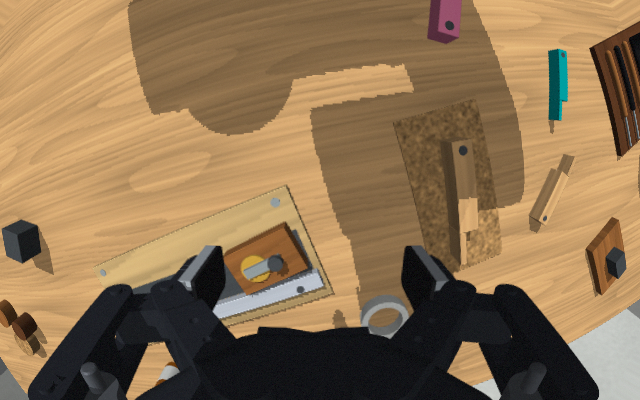

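The wrist view shows the stick on the mat: its hole end is at (462,150), the lip at (463,240) on the left, and the nose points down the image (+X). The sled is at (265,258), the fence's starting end at (322,280) and the tape at (385,315). Now I'll fit heights and outlines from the depth clouds.

```bash
cat >> h.py <<'E'
def cloud(n,fish=False):
    p,d,K,W=load(n); v,u=np.mgrid[0:400,0:640]; x=(u-K[0,2])/K[0,0]; y=(v-K[1,2])/K[1,1]
    if fish:
        r=np.hypot(x,y); t=np.tan(np.minimum(r,1.4))/np.maximum(r,1e-9); x=x*t;y=y*t
    C=np.stack([x*d,-y*d,-d],-1).reshape(-1,3); m=(d.ravel()>0)&(np.hypot((u-K[0,2])/K[0,0],(v-K[1,2])/K[1,1]).ravel()<1.3)
    return ((C-W[:3,3])@W[:3,:3])[m], p.reshape(-1,3)[m]
def rect(P):
    (c,s,a)=cv2.minAreaRect((P[:,:2]*1000).astype(np.float32)); return np.round(c,1),np.round(s,1),round(a,2)
E
python3 - <<'E'
from h import *
for n,f in(('w1.npz',1),('scene0.npz',0),('side0.npz',0)):
    P,c=cloud(n,f); print(n)
    def sel(x0,x1,y0,y1,z0,z1): return P[(P[:,0]>x0)&(P[:,0]<x1)&(P[:,1]>y0)&(P[:,1]<y1)&(P[:,2]>z0)&(P[:,2]<z1)]
    for nm,b,lo,hi in(('bench',(.42,.5,.1,.18),-.01,.02),('stick',(.45,.66,.24,.36),.034,.055),('mat',(.45,.7,.2,.4),-.005,.012),('sledwood',(.5,.66,-.02,.13),.033,.044),('fence',(.58,.72,-.25,.14),.022,.030)):
        Q=sel(*b,lo,hi)
        if len(Q)>20: print(nm,len(Q),'z %.4f'%np.median(Q[:,2]),*rect(Q))
E
```

```text
w1.npz
bench 4233 z -0.0002 [460. 140.] [80.  79.9] 89.93
stick 2299 z 0.0416 [541.9 300.5] [160.4  29.6] 0.18
mat 15534 z 0.0017 [575. 300.] [200.  249.9] 90.0
sledwood 2748 z 0.0379 [562.4  42.4] [61.1 90.8] 15.75
fence 1703 z 0.0258 [618.1  25.6] [ 23.8 161.1] 10.12
scene0.npz
bench 676 z 0.0002 [459.9 140.1] [79.9 79.7] 89.95
stick 503 z 0.0418 [540.8 302.2] [160.1  29.3] 0.63
mat 5638 z 0.0015 [575. 300.] [250.  199.9] 0.01
sledwood 616 z 0.0382 [562.4  44.3] [61.8 91. ] 16.15
fence 1379 z 0.0258 [607.  -64.8] [ 86.1 338.9] 7.92
side0.npz
bench 660 z -0.0004 [460.1 140.1] [79.7 79.8] 0.22
stick 475 z 0.0414 [539.6 303.2] [160.8  29.6] 0.36
mat 4778 z 0.0014 [575. 300.] [200. 250.] 89.99
sledwood 423 z 0.0380 [562.8  44.3] [63.  95.6] 16.27
fence 626 z 0.0256 [616.7 -62.4] [ 82.3 341.2] 4.25
```

Run:
```python
from h import *
for n,f in(('w1.npz',1),('scene0.npz',0),('side0.npz',0)):
    P,c=cloud(n,f); print(n); c=c.astype(int)
    m=(P[:,0]>.56)&(P[:,0]<.72)&(P[:,1]>-.27)&(P[:,1]<.14)&(P[:,2]>.024)&(P[:,2]<.0275)&(abs(c[:,0]-c[:,2])<35)
    if n=='side0.npz': m&=(P[:,1]<.2)
    Q=P[m][:,:2]*1000; 
    for _ in range(6):
        vx,vy,x0,y0=cv2.fitLine(Q.astype(np.float32),cv2.DIST_HUBER,0,.01,.01).ravel(); r=(Q-[x0,y0])@[-vy,vx]; Q=Q[abs(r)<14]
    a=np.degrees(np.arctan2(vx,-vy)) if vy<0 else np.degrees(np.arctan2(-vx,vy))
    fd=np.array([vx,vy])*(-1 if vy>0 else 1); nr=np.array([-fd[1],fd[0]])
    t=Q@fd; s=Q@nr
    print('fence dir',np.round(fd,4),'yaw',np.degrees(np.arctan2(fd[1],fd[0])),len(Q),'mid',(t.min()+t.max())/2*fd+(np.percentile(s,1)+np.percentile(s,99))/2*nr,'len',np.ptp(t),'wid',np.percentile(s,99)-np.percentile(s,1),'s lo/hi',np.percentile(s,[1,50,99]),'t',t.min(),t.max())
    print(rect(np.c_[Q/1000]))
    # stop: brown, z .022-.03 ; board: z .009-.015
    u=P[:,:2]*1000@fd; w=P[:,:2]*1000@nr
    s0=np.percentile(s,1)
    m=(P[:,2]>.022)&(P[:,2]<.03)&(w<s0-8)&(w>s0-55)&(u>t.max()-60)&(u<t.max()+40)
    if m.sum()>20: print('stop u',np.percentile(u[m],[1,50,99]),'w',np.percentile(w[m],[1,99]))
    m=(P[:,2]>.008)&(P[:,2]<.016)&(w<s0-2)&(w>s0-130)&(u>t.min()-40)&(u<t.max()+40)
    print('board u',np.percentile(u[m],[.3,50,99.7]),'w',np.percentile(w[m],[.3,99.7]))
    m=(P[:,0]>.43)&(P[:,0]<.7)&(P[:,1]>.2)&(P[:,1]<.4)&(P[:,2]<.01)&(c[:,0]<150)
    m=(P[:,0]>.40)&(P[:,0]<.7)&(P[:,1]>.2)&(P[:,1]<.4)&(P[:,2]<.009)&(P[:,2]>.0032); print('mat',m.sum(),rect(P[m]))
    m=(P[:,0]>.45)&(P[:,0]<.66)&(P[:,1]>.24)&(P[:,1]<.36)&(P[:,2]>.037)&(P[:,2]<.05)
    Q=P[m][:,:2]*1000; b=Q[(Q[:,0]<572)]; print('stick body',rect(b/1000)); l=Q[Q[:,0]>581]; print('lip y',np.percentile(l[:,1],[2,98]),'body y',np.percentile(b[:,1],[1,99]), 'x',Q[:,0].min(),Q[:,0].max())
    m=(P[:,0]>.5)&(P[:,0]<.66)&(P[:,1]>-.02)&(P[:,1]<.13)&(P[:,2]>.035)&(P[:,2]<.0405); Q=P[m]
    print('sled',rect(Q))
```

```text
w1.npz
fence dir [ 0.1801 -0.9837] yaw -79.6272 1584 mid [617.99315872  25.53566181] len 161.1252822563299 wid 22.324683277244617 s lo/hi [601.32873777 611.77843656 623.65342105] t 5.590055187198938 166.71533744352885
(array([618.2,  25.6]), array([ 23.6, 161.1]), 10.04)
board u [5.06219859e-03 8.37682150e+01 2.05678729e+02] w [486.05861803 598.66869874]
mat 7110 (array([551.9, 275.9]), array([250.3, 178.9]), 6.8)
stick body (array([516.8, 300.4]), array([110.2,  29.5]), 0.13)
lip y [286.50488374 295.47660661] body y [286.07491227 313.64473905] x 461.66226775584266 622.1166366878145
sled (array([562.4,  42.4]), array([61.1, 90.8]), 15.75)
scene0.npz
fence dir [ 0.1716 -0.9852] yaw -80.11664 821 mid [633.04003342 -61.65498245] len 337.58597574193607 wid 22.610623241775784 s lo/hi [601.75728296 613.04288369 624.3679062 ] t 0.6038354430293146 338.1898111849654
(array([632.9, -61.7]), array([ 24.5, 337.6]), 9.73)
stop u [313.60937636 323.12476178 333.63445644] w [547.1369374  592.32580528]
board u [ -5.08593221 197.54843669 342.87059637] w [486.65640829 595.44134911]
mat 1969 (array([551
[... 293 characters left out ...]
.1675 -0.9859] yaw -80.359245 336 mid [632.59837823 -60.15176759] len 339.36546704849417 wid 23.888458627565342 s lo/hi [601.64648153 613.12191056 625.53494016] t -4.439262592932041 334.92620445556213
(array([632.5, -60.2]), array([ 25.3, 339.3]), 9.76)
stop u [307.74855251 320.84423029 333.7009717 ] w [547.40998327 591.90464784]
board u [ -8.74256105 171.22413477 338.55602866] w [487.27050366 599.40694491]
mat 1625 (array([550.5, 300.7]), array([197.6, 299.8]), 89.48)
stick body (array([515.2, 303.1]), array([112. ,  29.6]), 0.63)
lip y [289.21600409 298.75894596] body y [288.76216957 317.28781984] x 459.251064924199 620.0845933510883
sled (array([562.1,  45. ]), array([62.2, 94. ]), 15.91)
```

```bash
python3 -m jog '[{"hand":1,"xyz":[0,0,0],"roll":-0.108},{"hand":1,"xyz":[0,0,0],"roll":-0.108},{"hand":1,"xyz":[-0.0134,0.0356,0],"roll":0},{"hand":1,"xyz":[-0.0134,0.0356,0],"roll":0},{"hand":1,"xyz":[-0.0134,0.0356,0],"roll":0},{"hand":1,"xyz":[-0.0134,0.0356,0],"roll":0},{"hand":1,"xyz":[-0.0134,0.0356,0],"roll":0},{"hand":1,"xyz":[0,0,0],"roll":0}]' 100
python3 -m jog '[{"hand":1,"xyz":[0,0,0.03],"roll":0},{"hand":1,"xyz":[0,0,0.03],"roll":0},{"hand":1,"xyz":[0,0,0],"roll":0}]'
python3 - <<'E'
from rig import status, optics
from h import *
c=optics.camera_params("wrist");p,d=optics.capture("wrist");cv2.imwrite("pics/w2.png",p[:,:,::-1]);np.savez("w2.npz",p=p,d=d,**c)
print(status.sense()['tool_pos'],status.sense()['ee_rot'])
P,c=cloud('w2.npz',1)
m=(P[:,0]>.43)&(P[:,0]<.66)&(P[:,1]>.24)&(P[:,1]<.36)&(P[:,2]>.037)&(P[:,2]<.05);Q=P[m]
print(len(Q),np.median(Q[:,2]),rect(Q));b=Q[Q[:,0]<.572];print(rect(b)); l=Q[Q[:,0]>.581]; print(l[:,1].min(),l[:,1].max(),Q[:,0].min(),Q[:,0].max())
E
```

```text
clock: 4.15
tool_pos: [0.5408, 0.3071, 0.4015]
ee_rot: [[-1.0, -0.008, -0.003], [-0.008, 1.0, 0.0], [0.003, 0.0, -1.0]]
ft_force: [-0.6, -0.5, -1.0]
gripper_width: 0.996
grasp_force: 0.0
clock: 4.4
tool_pos: [0.5384, 0.302, 0.338]
ee_rot: [[-1.0, -0.005, -0.009], [-0.005, 1.0, -0.003], [0.009, -0.003, -1.0]]
ft_force: [-0.7, 0.4, -1.7]
gripper_width: 0.998
grasp_force: 0.0
[0.53873024 0.30191857 0.34135318] [[-0.99996562 -0.00564725 -0.00607112]
 [-0.00563495  0.99998204 -0.00204137]
 [ 0.00608254 -0.00200709 -0.99997949]]
4458 0.04179719824869141 (array([541.5, 301. ]), array([158.3,  28.6]), 0.79)
(array([517.1, 300.7]), array([109.6,  28.6]), 0.9)
0.28734318367276773 0.2958298897789031 0.4623105346831238 0.6207161149346427
```

View pics/w2.png

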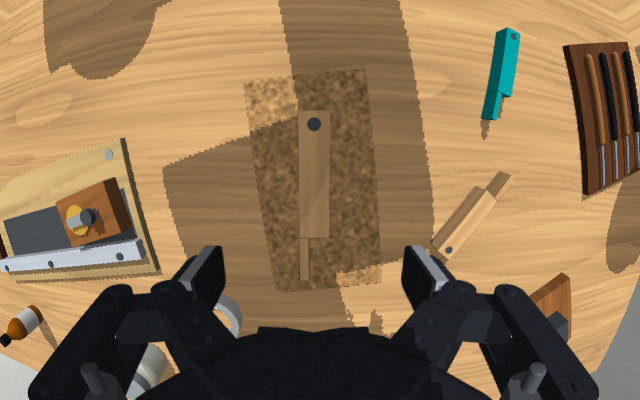

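The picture shows the stick between the open fingers, body from (314,110) to (314,235) and lip at (304,260). I'll descend and grip.

```bash
python3 -m jog '[{"hand":1,"xyz":[-0.0025,-0.001,0.035],"roll":0},{"hand":1,"xyz":[0,0,0.035],"roll":0},{"hand":1,"xyz":[0,0,0.035],"roll":0},{"hand":1,"xyz":[0,0,0.035],"roll":0},{"hand":1,"xyz":[0,0,0.017],"roll":0},{"hand":1,"xyz":[0,0,0],"roll":0},{"hand":1,"xyz":[0,0,0],"roll":0}]' 100
python3 -m jog '[{"hand":0,"xyz":[0,0,0],"roll":0},{"hand":0,"xyz":[0,0,0],"roll":0},{"hand":0,"xyz":[0,0,0],"roll":0},{"hand":0,"xyz":[0,0,0],"roll":0},{"hand":0,"xyz":[0,0,0],"roll":0},{"hand":0,"xyz":[0,0,0],"roll":0},{"hand":0,"xyz":[0,0,0],"roll":0},{"hand":0,"xyz":[0,0,0],"roll":0}]' 100
```

```text
clock: 5.03
tool_pos: [0.5428, 0.3012, 0.1892]
ee_rot: [[-1.0, -0.007, 0.0], [-0.007, 1.0, 0.0], [-0.0, 0.0, -1.0]]
ft_force: [0.3, -0.3, 1.1]
gripper_width: 0.999
grasp_force: 0.0
clock: 5.7
tool_pos: [0.5429, 0.3015, 0.189]
ee_rot: [[-1.0, -0.008, 0.002], [-0.008, 1.0, 0.0], [-0.002, 0.0, -1.0]]
ft_force: [-0.1, -0.5, 6.3]
gripper_width: 0.315
grasp_force: 99.4
```

```bash
python3 -m jog '[{"hand":0,"xyz":[0,0,-0.02],"roll":0},{"hand":0,"xyz":[0,0,-0.03],"roll":0},{"hand":0,"xyz":[0,0,-0.02],"roll":0.06},{"hand":0,"xyz":[0,0,0],"roll":0.117},{"hand":0,"xyz":[0,0,0],"roll":0.117},{"hand":0,"xyz":[0,0,0],"roll":0.117},{"hand":0,"xyz":[0,0,0],"roll":0.117},{"hand":0,"xyz":[0,0,0],"roll":0.117}]'
python3 -m jog '[{"hand":0,"xyz":[0,0,0],"roll":0.117},{"hand":0,"xyz":[0,0,0],"roll":0.117},{"hand":0,"xyz":[0,0,0],"roll":0.117},{"hand":0,"xyz":[0,0,0],"roll":0.117},{"hand":0,"xyz":[0,0,0],"roll":0.117},{"hand":0,"xyz":[0,0,0],"roll":0.117},{"hand":0,"xyz":[0,0,0],"roll":0.058},{"hand":0,"xyz":[0,0,0],"roll":0}]'
python3 -m jog '[{"hand":0,"xyz":[-0.025,-0.0095,0],"roll":0},{"hand":0,"xyz":[-0.0344,-0.013,0],"roll":0},{"hand":0,"xyz":[-0.0344,-0.013,0],"roll":0},{"hand":0,"xyz":[-0.0344,-0.013,0],"roll":0},{"hand":0,"xyz":[-0.025,-0.0095,0],"roll":0},{"hand":0,"xyz":[-0.0187,-0.0068,0],"roll":0},{"hand":0,"xyz":[0,0,0],"roll":0},{"hand":0,"xyz":[0,0,0],"roll":0}]'
python3 - <<'E'
from rig import status, optics
from h import *
s=status.sense();print(s['tool_pos'],s['ee_rot'],s['joint_pos'])
for n,f in(('scene',0),('side',0),('wrist',1)):
    c=optics.camera_params(n);p,d=optics.capture(n);np.savez(n+"3.npz",p=p,d=d,**c)
    if f: cv2.imwrite("pics/w3.png",p[:,:,::-1])
    P,_=cloud(n+'3.npz',f); fd=np.array([.1736,-.9848]);nr=np.array([.9848,.1736]);u=P[:,:2]@fd;w=P[:,:2]@nr
    m=(P[:,2]>.034)&(P[:,2]<.041)&(u>-.03)&(u<.13)&(w>.51)&(w<.61)
    if m.sum()>30: print(n,'sled',m.sum(),rect(P[m]))
    T=s['tool_pos'][:2]; m=(P[:,2]>.09)&(P[:,2]<.113)&(abs(u-T@fd-.06)<.05)&(abs(w-T@nr)<.03); Q=np.c_[u,w,P[:,2]][m]
    if m.sum()>30: print('stick u,w max/min rel tcp',np.round((Q.max(0)-[T@fd,T@nr,0])*1000,1),np.round((Q.min(0)-[T@fd,T@nr,0])*1000,1))
E
```

```text
clock: 6.37
tool_pos: [0.5422, 0.3013, 0.2575]
ee_rot: [[-0.801, 0.599, -0.0], [0.599, 0.801, -0.0], [0.0, -0.0, -1.0]]
ft_force: [-0.4, 0.4, -1.2]
gripper_width: 0.311
grasp_force: 98.3
clock: 7.03
tool_pos: [0.5422, 0.3013, 0.2574]
ee_rot: [[-0.17, 0.985, -0.001], [0.985, 0.17, -0.0], [-0.0, -0.001, -1.0]]
ft_force: [0.7, -1.4, -1.1]
gripper_width: 0.305
grasp_force: 98.3
clock: 7.7
tool_pos: [0.5083, 0.12, 0.2578]
ee_rot: [[-0.173, 0.985, 0.0], [0.985, 0.173, 0.0], [-0.0, 0.0, -1.0]]
ft_force: [-0.9, 0.6, -1.1]
gripper_width: 0.313
grasp_force: 98.7
[0.50825937 0.1199878  0.25781933] [[-1.73066733e-01  9.84910051e-01  3.11655085e-04]
 [ 9.84910100e-01  1.73066732e-01  2.90524554e-05]
 [-2.53230719e-05  3.11980255e-04 -9.99999951e-01]] [-1.89645132e-02 -1.08395047e-01 -3.82122033e-01  1.29675829e+00
  3.49572638e-05  1.37788927e+00]
scene sled 531 (array([561.8,  43.7]), array([62.3, 90.1]), 15.36)
stick u,w max/min rel tcp [ 78.3  18.  112.9] [ 10.  -16.6  90.4]
stick u,w max/min rel tcp [ 78.9  13.9 112.8] [ 11.2 -15.2  96.2]
wrist sled 242 (array([560.1,  69. ]), array([61.3, 15.1]), 56.16)
stick u,w max/min rel tcp [ 29.1  14.7 112.6] [ 10.  -13.4 108.7]
```

View pics/w3.png

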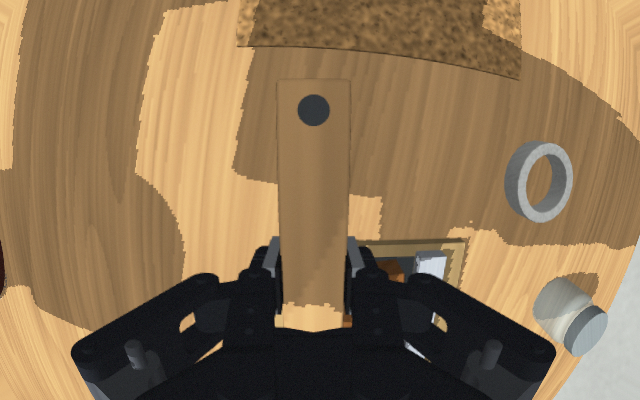

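The stick is held level with its nose 78.6 mm ahead of the TCP, and the sled hasn't moved. I'll lower the stick beside the sled and start pressing towards the fence.

```bash
python3 -m jog '[{"hand":0,"xyz":[0,0,0.02],"roll":0},{"hand":0,"xyz":[0,0,0.02],"roll":0},{"hand":0,"xyz":[0,0,0.013],"roll":0},{"hand":0,"xyz":[0,0,0.006],"roll":0},{"hand":0,"xyz":[0,0,0],"roll":0},{"hand":0,"xyz":[0,0,0],"roll":0}]'
python3 -m jog '[{"hand":0,"xyz":[0,0.002,0],"roll":0},{"hand":0,"xyz":[0,0.002,0],"roll":0},{"hand":0,"xyz":[0,0.002,0],"roll":0},{"hand":0,"xyz":[0,0.002,0],"roll":0},{"hand":0,"xyz":[0,0.002,0],"roll":0},{"hand":0,"xyz":[0,0.002,0],"roll":0},{"hand":0,"xyz":[0,0.002,0],"roll":0},{"hand":0,"xyz":[0,0.002,0],"roll":0}]'
python3 -m jog '[{"hand":0,"xyz":[0,0.0015,0],"roll":0},{"hand":0,"xyz":[0,0.0015,0],"roll":0},{"hand":0,"xyz":[0,0.0015,0],"roll":0},{"hand":0,"xyz":[0,0,0],"roll":0}]'
```

```text
clock: 8.35
tool_pos: [0.5084, 0.1215, 0.1989]
ee_rot: [[-0.175, 0.985, 0.0], [0.985, 0.175, -0.0], [-0.0, 0.0, -1.0]]
ft_force: [0.4, 0.4, -1.2]
gripper_width: 0.308
grasp_force: 98.8
clock: 9.02
tool_pos: [0.524, 0.1237, 0.1985]
ee_rot: [[-0.173, 0.985, -0.001], [0.985, 0.173, 0.0], [0.0, -0.001, -1.0]]
ft_force: [-0.7, 0.6, -1.3]
gripper_width: 0.306
grasp_force: 98.7
clock: 9.35
tool_pos: [0.5287, 0.1244, 0.1986]
ee_rot: [[-0.173, 0.985, 0.0], [0.985, 0.173, -0.0], [-0.0, 0.0, -1.0]]
ft_force: [-0.6, 0.6, -1.3]
gripper_width: 0.31
grasp_force: 98.6
```

```bash
cat > meas.py <<'E'
from rig import status, optics
from h import *
import sys
s=status.sense();fd=np.array([.1736,-.9848]);nr=np.array([.9848,.1736]);T=s['tool_pos'][:2]
print('tcp u,w',np.round([T@fd*1e3,T@nr*1e3],1),'F f,n',np.round([s['ft_force'][:2]@fd,s['ft_force'][:2]@nr],2))
for n in('scene','side'):
    c=optics.camera_params(n);p,d=optics.capture(n);np.savez("t.npz",p=p,d=d,**c)
    P,_=cloud('t.npz'); u=P[:,:2]@fd;w=P[:,:2]@nr
    m=(P[:,2]>.034)&(P[:,2]<.0405)&(u>T@fd)&(u<T@fd+.15)&(w>T@nr-.004)&(w<.61); Q=np.c_[u,w][m]
    if m.sum()>30: print(n,'sled uw',m.sum(),rect(Q),np.round(Q.min(0)*1e3,1),np.round(Q.max(0)*1e3,1))
    if len(sys.argv)>1: v=np.array([proj(c['K'],c['world_to_cam'],[T[0]+.06*fd[0],T[1]+.06*fd[1],.04])]).astype(int)[0]; a=p[max(v[1]-50,0):v[1]+50,v[0]-70:v[0]+70,::-1]; cv2.imwrite(f'pics/{sys.argv[1]}_{n}.png',cv2.resize(a,None,fx=5,fy=5,interpolation=cv2.INTER_CUBIC))
E
python3 meas.py m4
```

```text
tcp u,w [-30.7 542.2] F f,n [-0.69 -0.46]
scene sled uw 521 (array([ 36. , 567.8]), array([ 59., 131.]), 89.44) [-29.5 538.3] [101.6 597.5]
side sled uw 117 (array([ 72.6, 550.2]), array([87.3, 44.1]), 30.39) [ 23.7 538.3] [102.6 591.3]
```

View pics/m4_scene.png

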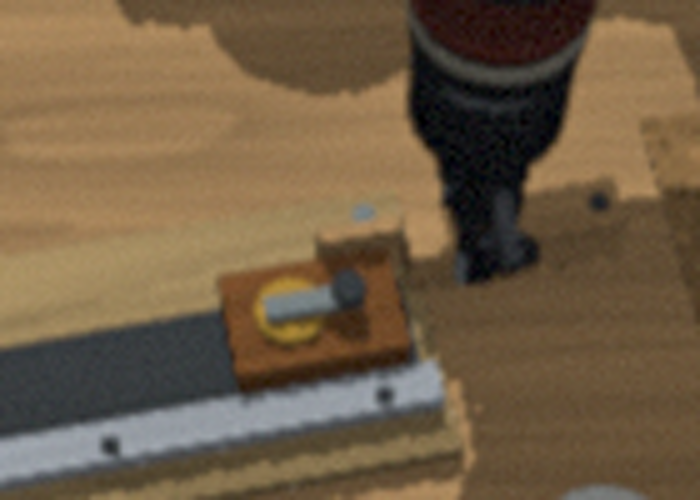

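The crop shows the lip flat on the sled's side (320–400, 240), with the sled nearly parallel to the fence and about 4 mm off it. I'll carry on in small steps, watching the force.

```bash
python3 -m jog '[{"hand":0,"xyz":[0,0.0005,0],"roll":0},{"hand":0,"xyz":[0,0.0005,0],"roll":0},{"hand":0,"xyz":[0,0.0005,0],"roll":0},{"hand":0,"xyz":[0,0.0005,0],"roll":0},{"hand":0,"xyz":[0,0.0005,0],"roll":0},{"hand":0,"xyz":[0,0.0005,0],"roll":0}]'
python3 -m jog '[{"hand":0,"xyz":[0,0.0005,0],"roll":0},{"hand":0,"xyz":[0,0.0005,0],"roll":0},{"hand":0,"xyz":[0,0,0],"roll":0}]'
python3 -m jog '[{"hand":0,"xyz":[0,0.0005,0],"roll":0},{"hand":0,"xyz":[0,0,0],"roll":0}]'
```

```text
clock: 9.95
tool_pos: [0.5314, 0.1249, 0.1987]
ee_rot: [[-0.173, 0.985, -0.0], [0.985, 0.173, -0.0], [-0.0, -0.0, -1.0]]
ft_force: [-3.1, -0.7, -0.9]
gripper_width: 0.312
grasp_force: 98.7
clock: 10.2
tool_pos: [0.5325, 0.1251, 0.1987]
ee_rot: [[-0.173, 0.985, 0.0], [0.985, 0.173, -0.0], [-0.0, 0.0, -1.0]]
ft_force: [-2.3, -0.2, -1.5]
gripper_width: 0.309
grasp_force: 98.6
clock: 10.37
tool_pos: [0.5329, 0.1252, 0.1986]
ee_rot: [[-0.173, 0.985, -0.0], [0.985, 0.173, -0.0], [-0.0, -0.0, -1.0]]
ft_force: [-2.2, -0.3, 0.1]
gripper_width: 0.307
grasp_force: 98.7
```

```bash
python3 -m jog '[{"hand":0,"xyz":[0,0.0005,0],"roll":0},{"hand":0,"xyz":[0,0,0],"roll":0}]'
python3 -m jog '[{"hand":0,"xyz":[0,0.0005,0],"roll":0},{"hand":0,"xyz":[0,0,0],"roll":0}]'
python3 -m jog '[{"hand":0,"xyz":[0,0.0005,0],"roll":0},{"hand":0,"xyz":[0,0,0],"roll":0}]' | grep -A9 tool_pos
python3 meas.py
```

```text
clock: 10.53
tool_pos: [0.5332, 0.1252, 0.1985]
ee_rot: [[-0.173, 0.985, -0.001], [0.985, 0.173, -0.0], [-0.0, -0.001, -1.0]]
ft_force: [-4.8, -0.9, -0.1]
gripper_width: 0.309
grasp_force: 98.8
clock: 10.7
tool_pos: [0.5335, 0.1252, 0.1984]
ee_rot: [[-0.173, 0.985, -0.001], [0.985, 0.173, -0.001], [-0.0, -0.001, -1.0]]
ft_force: [-5.8, -2.1, 0.2]
gripper_width: 0.307
grasp_force: 99.0
tool_pos: [0.5338, 0.1252, 0.1984]
ee_rot: [[-0.172, 0.985, -0.002], [0.985, 0.172, -0.001], [-0.001, -0.002, -1.0]]
ft_force: [-8.1, -1.8, 1.4]
gripper_width: 0.308
grasp_force: 99.1
tcp u,w [-30.6 547.4] F f,n [ 0.37 -8.3 ]
scene sled uw 526 (array([ 39. , 572.8]), array([ 58.5, 126.5]), 88.89) [-24.4 543.5] [102.5 602.4]
side sled uw 110 (array([ 80.7, 557.6]), array([75.4, 43. ]), 32.94) [ 39.7 543.5] [102.1 596.1]
```

```bash
python3 -m jog '[{"hand":0,"xyz":[0,0,0],"roll":0},{"hand":0,"xyz":[0,0,0],"roll":0},{"hand":0,"xyz":[-0.001,0,0],"roll":0},{"hand":0,"xyz":[-0.001,0,0],"roll":0},{"hand":0,"xyz":[-0.001,0,0],"roll":0},{"hand":0,"xyz":[-0.001,0,0],"roll":0}]' | grep -E 'tool_pos|ft'
python3 -m jog '[{"hand":0,"xyz":[-0.001,0,0],"roll":0},{"hand":0,"xyz":[-0.001,0,0],"roll":0},{"hand":0,"xyz":[-0.001,0,0],"roll":0},{"hand":0,"xyz":[-0.001,0,0],"roll":0}]' | grep -E 'tool_pos|ft'
python3 meas.py
```

```text
tool_pos: [0.5346, 0.1217, 0.1983]
ft_force: [-4.9, 1.8, -1.5]
tool_pos: [0.5353, 0.1178, 0.1982]
ft_force: [-5.1, 1.6, -1.5]
tcp u,w [-23.1 547.6] F f,n [-2.44 -4.78]
scene sled uw 528 (array([ 41.3, 573.1]), array([ 58.8, 123.4]), 89.97) [-20.4 543.7] [103.  602.6]
side sled uw 95 (array([ 73.5, 553. ]), array([86.1, 40.4]), 30.12) [ 26.1 543.9] [104.7 590.6]
```

```bash
python3 -m jog '[{"hand":0,"xyz":[-0.001,0.0003,0],"roll":0},{"hand":0,"xyz":[-0.001,0.0003,0],"roll":0},{"hand":0,"xyz":[-0.001,0,0],"roll":0},{"hand":0,"xyz":[-0.001,0,0],"roll":0},{"hand":0,"xyz":[-0.001,0,0],"roll":0},{"hand":0,"xyz":[-0.001,0,0],"roll":0}]' | grep -E 'tool_pos|ft'
python3 -m jog '[{"hand":0,"xyz":[-0.001,0,0],"roll":0},{"hand":0,"xyz":[-0.001,0,0],"roll":0},{"hand":0,"xyz":[-0.001,0,0],"roll":0},{"hand":0,"xyz":[-0.001,0,0],"roll":0},{"hand":0,"xyz":[-0.001,0,0],"roll":0},{"hand":0,"xyz":[-0.001,0,0],"roll":0}]' | grep -E 'tool_pos|ft'
python3 meas.py
```

```text
tool_pos: [0.5364, 0.1123, 0.198]
ft_force: [-7.8, 4.5, -1.3]
tool_pos: [0.5375, 0.1065, 0.1979]
ft_force: [-7.4, 4.6, -0.1]
tcp u,w [-11.6 547.8] F f,n [-5.84 -6.46]
scene sled uw 524 (array([ 50.6, 573.1]), array([121.2,  58.4]), 0.03) [-10.  543.8] [111.2 602.3]
side sled uw 89 (array([ 76.9, 564.2]), array([71.4, 40.6]), 0.7) [ 41.4 543.9] [112.5 584.9]
```

```bash
python3 -m jog '[{"hand":0,"xyz":[-0.0015,0.0003,0],"roll":0},{"hand":0,"xyz":[-0.002,0,0],"roll":0},{"hand":0,"xyz":[-0.002,0,0],"roll":0},{"hand":0,"xyz":[-0.002,0,0],"roll":0},{"hand":0,"xyz":[-0.002,0,0],"roll":0},{"hand":0,"xyz":[-0.002,0,0],"roll":0},{"hand":0,"xyz":[-0.002,0,0],"roll":0},{"hand":0,"xyz":[-0.002,0,0],"roll":0}]' | grep -E 'tool_pos|ft'
python3 -m jog '[{"hand":0,"xyz":[-0.002,0,0],"roll":0},{"hand":0,"xyz":[-0.002,0,0],"roll":0},{"hand":0,"xyz":[-0.002,0,0],"roll":0},{"hand":0,"xyz":[-0.002,0,0],"roll":0}]' | grep -E 'tool_pos|ft'
```

```text
tool_pos: [0.5402, 0.0914, 0.198]
ft_force: [-9.3, 6.4, 0.9]
tool_pos: [0.5416, 0.0835, 0.1979]
ft_force: [-9.0, 5.4, 2.2]
```

```bash
python3 meas.py
```

```text
tcp u,w [ 11.8 547.9] F f,n [-6.91 -7.91]
scene sled uw 520 (array([ 76.1, 573.5]), array([ 58.8, 116.2]), 89.62) [ 18.  543.9] [134.3 602.8]
side sled uw 77 (array([ 92. , 562.5]), array([93.9, 43.3]), 5.57) [ 43.1 544. ] [136.6 588.6]
```

```bash
python3 -m jog '[{"hand":0,"xyz":[-0.002,0,-0.0005],"roll":0},{"hand":0,"xyz":[-0.002,0,0],"roll":0},{"hand":0,"xyz":[-0.002,0,0],"roll":0},{"hand":0,"xyz":[-0.002,0,0],"roll":0},{"hand":0,"xyz":[-0.002,0,0],"roll":0},{"hand":0,"xyz":[-0.002,0,0],"roll":0},{"hand":0,"xyz":[-0.002,0,0],"roll":0},{"hand":0,"xyz":[-0.002,0,0],"roll":0}]' | grep -E 'tool_pos|ft'
python3 -m jog '[{"hand":0,"xyz":[-0.002,0,0],"roll":0},{"hand":0,"xyz":[-0.002,0,0],"roll":0},{"hand":0,"xyz":[-0.002,0,0],"roll":0},{"hand":0,"xyz":[-0.002,0,0],"roll":0},{"hand":0,"xyz":[-0.002,0,0],"roll":0},{"hand":0,"xyz":[-0.002,0,0],"roll":0},{"hand":0,"xyz":[-0.002,0,0],"roll":0},{"hand":0,"xyz":[-0.002,0,0],"roll":0}]' | grep -E 'tool_pos|ft'
python3 meas.py | head -1
```

```text
tool_pos: [0.5444, 0.0675, 0.1981]
ft_force: [-8.3, 5.4, -1.3]
tool_pos: [0.5472, 0.0518, 0.1981]
ft_force: [-8.8, 4.3, -2.5]
tcp u,w [ 44.  547.8] F f,n [-5.72 -7.92]
```

```bash
python3 -m jog '[{"hand":0,"xyz":[-0.002,0,0],"roll":0},{"hand":0,"xyz":[-0.002,0,0],"roll":0},{"hand":0,"xyz":[-0.002,0,0],"roll":0},{"hand":0,"xyz":[-0.002,0,0],"roll":0},{"hand":0,"xyz":[-0.002,0,0],"roll":0},{"hand":0,"xyz":[-0.002,0,0],"roll":0},{"hand":0,"xyz":[-0.002,0,0],"roll":0},{"hand":0,"xyz":[-0.002,0,0],"roll":0}]' | grep -E 'tool_pos|ft'
python3 -m jog '[{"hand":0,"xyz":[-0.002,0,0],"roll":0},{"hand":0,"xyz":[-0.002,0,0],"roll":0},{"hand":0,"xyz":[-0.002,0,0],"roll":0},{"hand":0,"xyz":[-0.002,0,0],"roll":0},{"hand":0,"xyz":[-0.002,0,0],"roll":0},{"hand":0,"xyz":[-0.002,0,0],"roll":0},{"hand":0,"xyz":[-0.002,0,0],"roll":0},{"hand":0,"xyz":[-0.002,0,0],"roll":0}]' | grep -E 'tool_pos|ft'
python3 meas.py
```

```text
tool_pos: [0.5499, 0.0361, 0.1981]
ft_force: [-9.1, 5.1, -1.2]
tool_pos: [0.5526, 0.0204, 0.1981]
ft_force: [-8.8, 5.2, -1.7]
tcp u,w [ 75.9 547.8] F f,n [-6.68 -7.73]
scene sled uw 532 (array([137.4, 573.1]), array([121.7,  58.6]), 0.12) [ 76.6 543.8] [198.3 602.4]
side sled uw 59 (array([154.3, 562.3]), array([35.6, 91.1]), 89.41) [108.9 544.1] [199.9 580.5]
```

```bash
python3 -m jog '[{"hand":0,"xyz":[-0.002,0,0],"roll":0},{"hand":0,"xyz":[-0.002,0,0],"roll":0},{"hand":0,"xyz":[-0.002,0,0],"roll":0},{"hand":0,"xyz":[-0.002,0,0],"roll":0},{"hand":0,"xyz":[-0.002,0,0],"roll":0},{"hand":0,"xyz":[-0.002,0,0],"roll":0},{"hand":0,"xyz":[-0.002,0,0],"roll":0},{"hand":0,"xyz":[-0.002,0,0],"roll":0}]' | grep -E 'tool_pos|ft'
python3 -m jog '[{"hand":0,"xyz":[-0.002,0,0],"roll":0},{"hand":0,"xyz":[-0.002,0,0],"roll":0},{"hand":0,"xyz":[-0.002,0,0],"roll":0},{"hand":0,"xyz":[-0.002,0,0],"roll":0},{"hand":0,"xyz":[-0.002,0,0],"roll":0},{"hand":0,"xyz":[-0.002,0,0],"roll":0},{"hand":0,"xyz":[-0.002,0,0],"roll":0},{"hand":0,"xyz":[-0.002,0,0],"roll":0}]' | grep -E 'tool_pos|ft'
python3 -m jog '[{"hand":0,"xyz":[-0.002,0,0],"roll":0},{"hand":0,"xyz":[-0.002,0,0],"roll":0},{"hand":0,"xyz":[-0.002,0,0],"roll":0},{"hand":0,"xyz":[-0.002,0,0],"roll":0},{"hand":0,"xyz":[-0.002,0,0],"roll":0},{"hand":0,"xyz":[-0.002,0,0],"roll":0},{"hand":0,"xyz":[-0.002,0,0],"roll":0},{"hand":0,"xyz":[-0.002,0,0],"roll":0}]' | grep -E 'tool_pos|ft'
python3 meas.py|head -2
```

```text
tool_pos: [0.5554, 0.0047, 0.198]
ft_force: [-8.8, 4.5, -0.7]
tool_pos: [0.5581, -0.0111, 0.198]
ft_force: [-8.5, 5.1, -0.3]
tool_pos: [0.5609, -0.0268, 0.198]
ft_force: [-8.9, 4.4, -1.1]
tcp u,w [123.7 547.7] F f,n [-5.9 -8. ]
scene sled uw 530 (array([185.7, 573.2]), array([120.4,  59.2]), 0.31) [125.5 543.8] [246. 603.]
```

```bash
python3 -m jog '[{"hand":0,"xyz":[-0.002,0,0],"roll":0},{"hand":0,"xyz":[-0.002,0,0],"roll":0},{"hand":0,"xyz":[-0.002,0,0],"roll":0},{"hand":0,"xyz":[-0.002,0,0],"roll":0},{"hand":0,"xyz":[-0.002,0,0],"roll":0},{"hand":0,"xyz":[-0.002,0,0],"roll":0},{"hand":0,"xyz":[-0.002,0,0],"roll":0},{"hand":0,"xyz":[-0.002,0,0],"roll":0}]' | grep -E 'tool_pos|ft'
python3 -m jog '[{"hand":0,"xyz":[-0.002,0,0],"roll":0},{"hand":0,"xyz":[-0.002,0,0],"roll":0},{"hand":0,"xyz":[-0.002,0,0],"roll":0},{"hand":0,"xyz":[-0.002,0,0],"roll":0},{"hand":0,"xyz":[-0.002,0,0],"roll":0},{"hand":0,"xyz":[-0.002,0,0],"roll":0},{"hand":0,"xyz":[-0.002,0,0],"roll":0},{"hand":0,"xyz":[-0.002,0,0],"roll":0}]' | grep -E 'tool_pos|ft'
python3 -m jog '[{"hand":0,"xyz":[-0.002,0,0],"roll":0},{"hand":0,"xyz":[-0.002,0,0],"roll":0},{"hand":0,"xyz":[-0.002,0,0],"roll":0},{"hand":0,"xyz":[-0.002,0,0],"roll":0},{"hand":0,"xyz":[-0.002,0,0],"roll":0},{"hand":0,"xyz":[-0.002,0,0],"roll":0},{"hand":0,"xyz":[-0.002,0,0],"roll":0},{"hand":0,"xyz":[-0.002,0,0],"roll":0}]' | grep -E 'tool_pos|ft'
python3 meas.py
```

```text
tool_pos: [0.5636, -0.0425, 0.198]
ft_force: [-9.5, 5.9, -0.3]
tool_pos: [0.5664, -0.0582, 0.198]
ft_force: [-10.6, 5.7, 0.1]
tool_pos: [0.5691, -0.074, 0.198]
ft_force: [-10.4, 5.8, -0.0]
tcp u,w [171.6 547.6] F f,n [-7.47 -9.26]
scene sled uw 552 (array([233., 573.]), array([122.5,  58.5]), 0.09) [171.8 543.8] [294.2 602.3]
side sled uw 53 (array([250.1, 561.5]), array([31.7, 92. ]), 85.48) [204.5 543.8] [296.5 580.5]
```

```bash
python3 -m jog '[{"hand":0,"xyz":[-0.0015,-0.0002,0],"roll":0},{"hand":0,"xyz":[-0.0015,0,0],"roll":0},{"hand":0,"xyz":[-0.0015,0,0],"roll":0},{"hand":0,"xyz":[-0.0015,0,0],"roll":0},{"hand":0,"xyz":[-0.0015,0,0],"roll":0},{"hand":0,"xyz":[-0.0015,0,0],"roll":0},{"hand":0,"xyz":[-0.0015,0,0],"roll":0},{"hand":0,"xyz":[-0.001,0,0],"roll":0}]' | grep -E 'tool_pos|ft'
python3 -m jog '[{"hand":0,"xyz":[-0.0005,0,0],"roll":0},{"hand":0,"xyz":[-0.0005,0,0],"roll":0},{"hand":0,"xyz":[-0.0005,0,0],"roll":0},{"hand":0,"xyz":[-0.0005,0,0],"roll":0},{"hand":0,"xyz":[-0.0005,0,0],"roll":0},{"hand":0,"xyz":[-0.0005,0,0],"roll":0}]' | grep -E 'tool_pos|ft'
python3 meas.py
```

```text
tool_pos: [0.5711, -0.0855, 0.198]
ft_force: [-7.8, 6.3, -0.5]
tool_pos: [0.5715, -0.0883, 0.198]
ft_force: [-8.5, 5.0, -0.4]
tcp u,w [186.2 547.5] F f,n [-6.45 -7.51]
scene sled uw 548 (array([247.9, 572.9]), array([121.8,  58.7]), 0.29) [187.  543.6] [308.7 602.6]
side sled uw 50 (array([264.2, 561.2]), array([31.9, 91.4]), 85.92) [219.7 543.6] [310.  579.9]
```

Feed force is about 6.5 N, with about 5 mm to go. I'll creep on until the force rises.

```bash
python3 -m jog '[{"hand":0,"xyz":[-0.0005,0,0],"roll":0},{"hand":0,"xyz":[-0.0005,0,0],"roll":0},{"hand":0,"xyz":[-0.0005,0,0],"roll":0},{"hand":0,"xyz":[-0.0005,0,0],"roll":0},{"hand":0,"xyz":[-0.0005,0,0],"roll":0},{"hand":0,"xyz":[-0.0005,0,0],"roll":0}]' | grep -E 'tool_pos|ft'
python3 -m jog '[{"hand":0,"xyz":[-0.0005,0,0],"roll":0},{"hand":0,"xyz":[0,0,0],"roll":0}]' | grep -E 'tool_pos|ft'
python3 meas.py | head -1
```

```text
tool_pos: [0.5721, -0.0913, 0.198]
ft_force: [-9.6, 5.8, 0.1]
tool_pos: [0.5722, -0.0918, 0.198]
ft_force: [-8.7, 4.7, -0.0]
tcp u,w [189.8 547.5] F f,n [-6.17 -7.71]
```

```bash
python3 -m jog '[{"hand":0,"xyz":[-0.0005,0,0],"roll":0},{"hand":0,"xyz":[0,0,0],"roll":0}]' | grep -E 'tool_pos|ft'
python3 -m jog '[{"hand":0,"xyz":[-0.0005,0,0],"roll":0},{"hand":0,"xyz":[0,0,0],"roll":0}]' | grep -E 'tool_pos|ft'
python3 meas.py | head -1
```

```text
tool_pos: [0.5723, -0.0923, 0.198]
ft_force: [-9.8, 5.0, -0.2]
tool_pos: [0.5723, -0.0928, 0.198]
ft_force: [-9.9, 5.4, 0.2]
tcp u,w [190.7 547.5] F f,n [-7.08 -8.84]
```

```bash
python3 -m jog '[{"hand":0,"xyz":[-0.0005,0,0],"roll":0},{"hand":0,"xyz":[-0.0005,0,0],"roll":0},{"hand":0,"xyz":[0,0,0],"roll":0}]' | grep -E 'tool_pos|ft'
python3 -m jog '[{"hand":0,"xyz":[-0.0005,0,0],"roll":0},{"hand":0,"xyz":[0,0,0],"roll":0}]' | grep -E 'tool_pos|ft'
python3 meas.py
```

```text
tool_pos: [0.5725, -0.0938, 0.198]
ft_force: [-9.7, 4.5, -0.6]
tool_pos: [0.5726, -0.0942, 0.198]
ft_force: [-10.2, 5.5, -0.6]
tcp u,w [192.2 547.5] F f,n [-7.24 -9.09]
scene sled uw 544 (array([254.7, 573.2]), array([ 58.4, 120.9]), 89.54) [194.2 543.6] [315.2 602.2]
side sled uw 42 (array([269.1, 562.7]), array([30.4, 91.9]), 81.09) [223.8 543.7] [315.  583.1]
```

```bash
python3 -m jog '[{"hand":0,"xyz":[-0.0005,-0.0001,0],"roll":0},{"hand":0,"xyz":[0,0,0],"roll":0}]' | grep -E 'tool_pos|ft'
python3 -m jog '[{"hand":0,"xyz":[-0.0005,0,0],"roll":0},{"hand":0,"xyz":[0,0,0],"roll":0}]' | grep -E 'tool_pos|ft'
python3 meas.py | head -1
```

```text
tool_pos: [0.5726, -0.0946, 0.198]
ft_force: [-9.2, 6.6, -0.4]
tool_pos: [0.5726, -0.0947, 0.198]
ft_force: [-10.1, 8.5, 0.9]
tcp u,w [192.7 547.5] F f,n [-10.16  -8.46]
```

```bash
python3 -m jog '[{"hand":0,"xyz":[-0.0005,0,0],"roll":0},{"hand":0,"xyz":[0,0,0],"roll":0}]' | grep -E 'tool_pos|ft'
python3 meas.py | head -1
```

```text
tool_pos: [0.5726, -0.0949, 0.198]
ft_force: [-10.2, 10.5, 1.5]
tcp u,w [192.9 547.4] F f,n [-12.14  -8.2 ]
```

```bash
python3 -m jog '[{"hand":0,"xyz":[-0.0004,0,0],"roll":0},{"hand":0,"xyz":[0,0,0],"roll":0},{"hand":0,"xyz":[0,0,0],"roll":0},{"hand":0,"xyz":[0,0,0],"roll":0},{"hand":0,"xyz":[0,0,0],"roll":0}]' | grep -E 'tool_pos|ft'
python3 meas.py
```

```text
tool_pos: [0.5726, -0.095, 0.198]
ft_force: [-10.7, 13.3, 2.3]
tcp u,w [192.9 547.4] F f,n [-14.96  -8.26]
scene sled uw 544 (array([254.7, 573. ]), array([ 58.4, 120.7]), 89.73) [194.4 543.5] [315.1 602.2]
side sled uw 44 (array([268.1, 561.5]), array([28.9, 93.8]), 82.92) [222.3 544.3] [315.3 580.4]
```

The sled is home, with about 15 N total feed load (including about 7 N friction) and about 8 N on the fence. I'll unload both directions together and back away diagonally.

```bash
python3 -m jog '[{"hand":0,"xyz":[0.0006,-0.0003,0],"roll":0},{"hand":0,"xyz":[0.0006,-0.0003,0],"roll":0},{"hand":0,"xyz":[0.0006,-0.0003,0],"roll":0},{"hand":0,"xyz":[0.0006,-0.0003,0],"roll":0},{"hand":0,"xyz":[0.0006,-0.0004,0],"roll":0},{"hand":0,"xyz":[0.0006,-0.0006,0],"roll":0},{"hand":0,"xyz":[0.001,-0.001,0],"roll":0},{"hand":0,"xyz":[0.002,-0.002,0],"roll":0}]' | grep -E 'tool_pos|ft'
python3 -m jog '[{"hand":0,"xyz":[0.004,-0.004,0],"roll":0},{"hand":0,"xyz":[0.008,-0.008,0],"roll":0},{"hand":0,"xyz":[0.008,-0.008,0],"roll":0},{"hand":0,"xyz":[0.008,-0.008,0],"roll":0},{"hand":0,"xyz":[0,0,0],"roll":0},{"hand":0,"xyz":[0,0,0],"roll":0}]' | grep -E 'clock|tool_pos|ft'
python3 - <<'E'
from rig import status, optics
from h import *
fd=np.array([.1736,-.9848]);nr=np.array([.9848,.1736])
for n in('scene','side'):
    c=optics.camera_params(n);p,d=optics.capture(n);np.savez("t.npz",p=p,d=d,**c)
    P,_=cloud('t.npz'); u=P[:,:2]@fd;w=P[:,:2]@nr
    m=(P[:,2]>.034)&(P[:,2]<.0405)&(u>.21)&(u<.33)&(w>.538)&(w<.61); Q=np.c_[u,w][m]
    print(n,m.sum(),rect(Q),np.round(Q.min(0)*1e3,1),np.round(Q.max(0)*1e3,1))
    if n=='scene':
        m=(P[:,2]>.0235)&(P[:,2]<.0275)&(u>.30)&(u<.36)&(w>.54)&(w<.595); print('stop',rect(np.c_[u,w][m]))
        v=proj(c['K'],c['world_to_cam'],[.62,-.17,.03]).astype(int); a=p[v[1]-35:v[1]+35,v[0]-50:v[0]+50,::-1]; cv2.imwrite('pics/home.png',cv2.resize(a,None,fx=7,fy=7,interpolation=cv2.INTER_CUBIC))
p,d,K,W=load('w2.npz')
# mat corners read by eye off pics/w2.png
for q in((245,82),(367,67),(381,281),(276,292)): print('mat',np.round(onz(K,W,*q,.004,True)*1e3,1))
E
```

```text
tool_pos: [0.5684, -0.0918, 0.1999]
ft_force: [-0.2, 0.3, -0.5]
clock: 26.53
tool_pos: [0.5353, -0.0684, 0.1995]
ft_force: [-0.1, -0.6, -1.6]
scene 578 (array([270.3, 571.9]), array([90.3, 61.7]), 0.08) [225.1 541.1] [315.4 602.9]
stop (array([326. , 567.3]), array([54.4, 17.5]), 89.71)
side 19 (array([300.9, 544.7]), array([31., 11.]), 27.2) [284.6 541.8] [314.  556.6]
mat [431.7 232.9   4. ]
mat [416.6 352.1   4. ]
mat [644.9 377.6   4. ]
mat [659.1 258.6   4. ]
```

View pics/home.png

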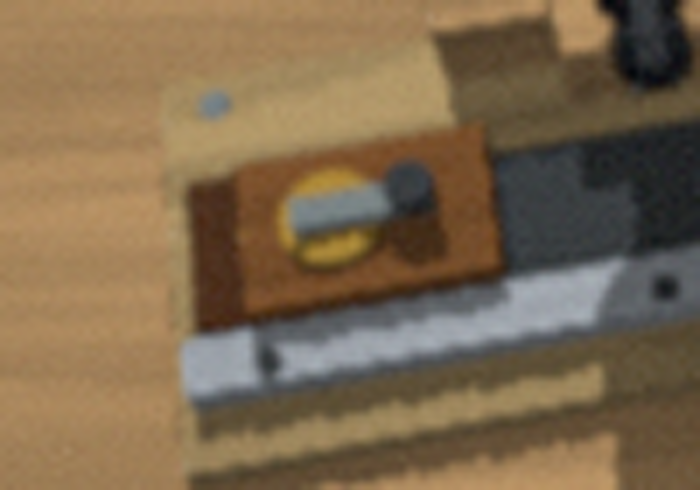

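The crop shows the sled flush against the dark stop (215,255) and along the fence, square within 0.1°. Next I'll carry the stick back to the mat, whose centre is about (0.538, 0.305) at yaw 6.4°.

```bash
python3 -m jog '[{"hand":0,"xyz":[0,0,-0.02],"roll":0},{"hand":0,"xyz":[0,0,-0.03],"roll":0},{"hand":0,"xyz":[0.01,0.002,-0.01],"roll":0},{"hand":0,"xyz":[0.025,0.0047,0],"roll":0},{"hand":0,"xyz":[0.0366,0.0069,0],"roll":0},{"hand":0,"xyz":[0.0366,0.0069,0],"roll":0},{"hand":0,"xyz":[0.0366,0.0069,0],"roll":0},{"hand":0,"xyz":[0.0366,0.0069,0],"roll":0}]'  | grep -E 'tool_pos|ft'
python3 -m jog '[{"hand":0,"xyz":[0.0366,0.0069,0],"roll":0},{"hand":0,"xyz":[0.0366,0.0069,0],"roll":0},{"hand":0,"xyz":[0.0366,0.0069,0],"roll":0},{"hand":0,"xyz":[0.0366,0.0069,0],"roll":0},{"hand":0,"xyz":[0.025,0.0047,0],"roll":0},{"hand":0,"xyz":[0.013,0.0025,0],"roll":0},{"hand":0,"xyz":[0,0,0],"roll":-0.08},{"hand":0,"xyz":[0,0,0],"roll":-0.12}]'  | grep -E 'tool_pos|ft'
python3 -m jog '[{"hand":0,"xyz":[0,0,0],"roll":-0.12},{"hand":0,"xyz":[0,0,0],"roll":-0.12},{"hand":0,"xyz":[0,0,0],"roll":-0.12},{"hand":0,"xyz":[0,0,0],"roll":-0.12},{"hand":0,"xyz":[0,0,0],"roll":-0.12},{"hand":0,"xyz":[0,0,0],"roll":-0.12},{"hand":0,"xyz":[0,0,0],"roll":-0.12},{"hand":0,"xyz":[0,0,0],"roll":-0.12}]' | grep -E 'tool_pos|ft'
python3 -m jog '[{"hand":0,"xyz":[0,0,0],"roll":-0.12},{"hand":0,"xyz":[0,0,0],"roll":-0.12},{"hand":0,"xyz":[0,0,0],"roll":-0.1},{"hand":0,"xyz":[0,0,0],"roll":0},{"hand":0,"xyz":[0,0,0.02],"roll":0},{"hand":0,"xyz":[0,0,0.02],"roll":0},{"hand":0,"xyz":[0,0,0],"roll":0},{"hand":0,"xyz":[0,0,0],"roll":0}]'
```

```text
tool_pos: [0.5378, 0.1179, 0.2591]
ft_force: [1.0, -0.3, -0.8]
tool_pos: [0.5401, 0.3046, 0.2586]
ft_force: [-0.8, 0.3, -0.6]
tool_pos: [0.5404, 0.3033, 0.2589]
ft_force: [0.9, -0.8, -0.2]
clock: 29.3
tool_pos: [0.5396, 0.3032, 0.2181]
ee_rot: [[-0.995, -0.1, -0.002], [-0.1, 0.995, -0.001], [0.003, -0.001, -1.0]]
ft_force: [-0.9, 1.0, -0.6]
gripper_width: 0.311
grasp_force: 98.9
```

```bash
python3 -m jog '[{"hand":0,"xyz":[0,0,0.015],"roll":0},{"hand":0,"xyz":[0,0,0.007],"roll":0},{"hand":0,"xyz":[0,0,0.003],"roll":0},{"hand":0,"xyz":[0,0,0.001],"roll":0},{"hand":0,"xyz":[0,0,0],"roll":0},{"hand":0,"xyz":[0,0,0],"roll":0}]'| grep -E 'tool_pos|ft'
python3 -m jog '[{"hand":0,"xyz":[0,0,0.001],"roll":0},{"hand":0,"xyz":[0,0,0.001],"roll":0},{"hand":0,"xyz":[0,0,0],"roll":0}]'| grep -E 'tool_pos|ft'
```

```text
tool_pos: [0.5404, 0.3037, 0.194]
ft_force: [0.3, 0.5, -1.6]
tool_pos: [0.5401, 0.3036, 0.1913]
ft_force: [-0.2, 0.4, -1.2]
```

```bash
python3 -m jog '[{"hand":0,"xyz":[0,0,0.001],"roll":0},{"hand":0,"xyz":[0,0,0.001],"roll":0},{"hand":0,"xyz":[0,0,0],"roll":0}]'| grep -E 'tool_pos|ft'
python3 -m jog '[{"hand":0,"xyz":[0,0,0.0007],"roll":0},{"hand":0,"xyz":[0,0,0],"roll":0}]'| grep -E 'tool_pos|ft'
python3 -m jog '[{"hand":0,"xyz":[0,0,0.0007],"roll":0},{"hand":0,"xyz":[0,0,0],"roll":0}]'| grep -E 'tool_pos|ft'
```

```text
tool_pos: [0.5401, 0.3036, 0.1891]
ft_force: [0.6, 0.2, -0.8]
tool_pos: [0.5402, 0.3036, 0.189]
ft_force: [-2.0, -1.0, 4.7]
tool_pos: [0.5401, 0.3036, 0.189]
ft_force: [-5.5, -2.0, 11.0]
```

The stick has touched down. I'll ease the press, release and lift away.

```bash
python3 -m jog '[{"hand":0,"xyz":[0,0,-0.001],"roll":0},{"hand":0,"xyz":[0,0,0],"roll":0},{"hand":0.8,"xyz":[0,0,0],"roll":0},{"hand":0.8,"xyz":[0,0,0],"roll":0},{"hand":0.8,"xyz":[0,0,0],"roll":0},{"hand":0.8,"xyz":[0,0,0],"roll":0},{"hand":0.8,"xyz":[0,0,0],"roll":0},{"hand":0.8,"xyz":[0,0,0],"roll":0}]'
python3 -m jog '[{"hand":0.8,"xyz":[0,0,-0.01],"roll":0},{"hand":0.8,"xyz":[0,0,-0.03],"roll":0},{"hand":0.8,"xyz":[0,0,-0.04],"roll":0},{"hand":0.8,"xyz":[0,0,-0.04],"roll":0},{"hand":0.8,"xyz":[0,0,-0.03],"roll":0},{"hand":0.8,"xyz":[0,0,0],"roll":0},{"hand":0.8,"xyz":[0,0,0],"roll":0}]'
python3 - <<'E'
from rig import status, optics
from h import *
c=optics.camera_params("wrist");p,d=optics.capture("wrist");cv2.imwrite("pics/w5.png",p[:,:,::-1]);np.savez("w5.npz",p=p,d=d,**c)
P,c=cloud('w5.npz',1)
m=(P[:,0]>.43)&(P[:,0]<.66)&(P[:,1]>.24)&(P[:,1]<.37)&(P[:,2]>.036)&(P[:,2]<.05);Q=P[m]
print(len(Q),np.percentile(Q[:,2],[5,50,95]),rect(Q))
fd=np.array([.1736,-.9848]);nr=np.array([.9848,.1736])
p,d=optics.capture('scene');np.savez("t.npz",p=p,d=d,**optics.camera_params('scene'))
P,_=cloud('t.npz'); u=P[:,:2]@fd;w=P[:,:2]@nr
m=(P[:,2]>.034)&(P[:,2]<.0405)&(u>.21)&(u<.33)&(w>.538)&(w<.61); print(rect(np.c_[u,w][m]))
E
```

```text
clock: 31.3
tool_pos: [0.5401, 0.3036, 0.1887]
ee_rot: [[-0.995, -0.103, 0.0], [-0.103, 0.995, -0.0], [0.0, -0.0, -1.0]]
ft_force: [0.1, 0.3, 0.3]
gripper_width: 0.798
grasp_force: 0.0
clock: 31.88
tool_pos: [0.5407, 0.3038, 0.342]
ee_rot: [[-0.995, -0.103, 0.005], [-0.103, 0.995, 0.001], [-0.005, 0.001, -1.0]]
ft_force: [-0.9, 0.1, -1.0]
gripper_width: 0.8
grasp_force: 0.0
4357 [0.04063629 0.04181952 0.04296894] (array([539.2, 302. ]), array([158.4,  28.1]), 5.75)
(array([270. , 571.9]), array([90.2, 62.3]), 0.63)
```

View pics/w5.png

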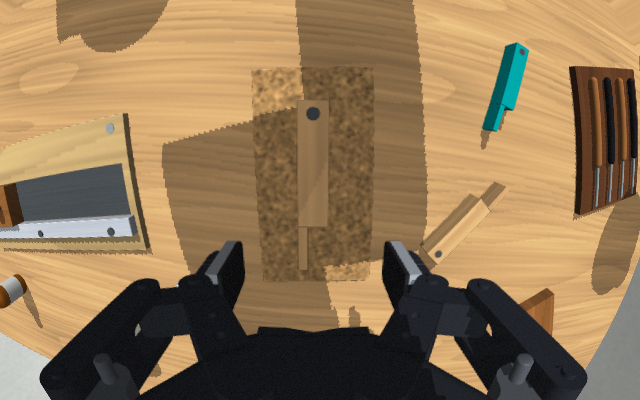

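The picture shows the stick lying flat and centred on the mat (313,165), released and clear of the fingers. The sled hasn't moved from home.

```bash
python3 -c "
from rig import manip; print(manip.hand_in())"
```

```text
the job is handed in; nothing more can be done
None
```

I handed the job in at about 32 s; the rig gave no verdict. By my measurements the sled was fed with about 8 N on the fence (never over about 9 N), pressed home with roughly 8 N on the stop, and left square in the corner, and the stick lies flat and released on the mat.

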